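# Tip worn bearing balls through the scrap bin's spring flap

### The arm

A 6-joint arm with a two-finger parallel gripper is mounted at the origin on the work surface. World frame = base frame: x ahead of the robot, y to its left, z up, the work surface at z = 0. Lengths are in m, angles in rad, forces in N, time in s.
With the tool pointing down it reaches from about 0.35 to 0.85 m from the base axis. Payload 8.1 kg.
Tool frame: the origin (TCP) lies on the mounting face of the last link; the fingertips stand 186 mm ahead of it and the grasp point (between the pads) lies 167 mm ahead of it; z points along the fingers, y is the line along which they close (so a half turn about z gives the same grasp; the last joint's range is limited). The gripper opens to 93 mm and grips with 3 to 60 N. Pads are 15 mm wide; open, the fingers measure 128 mm over their backs; the gripper's body (75 mm by 188 mm) begins 65 mm behind the grasp point.
Start: joints at [1.248, 0.13, 1.488, -0, 1.523, -0.085], TCP at [0.141, 0.583, 0.405] pointing down, gripper open.
Joint ranges: [-2.96, 2.96], [-0.89, 2.26], [0.02, 2.5], [-1.34, 4.48], [0, 2.73], [-2.66, 2.66]. Speed limits (rad/s): [2.39, 2.39, 2.79, 3.14, 3.14, 3.14].

### API

Orientations are given as a rotation vector (axis times angle).
In Python, from plant import read_state, read_camera, camera_params, close_job gives the robot as it stands. The module is installed in compiled form; this text tells all that it offers.
- The arm moves only by the tool servo_tool, never from a script. Its argument "increments" is a list of rows, each an object with "slide": the shift along the tool's x, y, z in mm, a list of three; "dr": the turn, a rotation vector about the tool's x, y, z in rad, a list of three; "jaw": the closure, from 0 (fully open) to 1 (shut). In form: [{"slide": [x, y, z], "dr": [ax, ay, az], "jaw": jaw}, ...]. A call has 1 to 20 rows; each row is the pose to reach, as a shift and turn from the pose commanded when the call began, along the tool's axes at that moment; what a row does not reach only later rows make up. A row lasts 1/10 s, in which the tool goes at most 50 mm and 8.59 degrees, less where a joint would pass 70% of its speed; a pose out of reach is approached as far as the arm can. A call with a gripper value outside its range is refused whole. The fingers move at their own pace and stop on an object; "force" is the grip in N (left out, the last holds). Time passes only in rows, so rows that repeat a pose let the fingers close. It gives the time, the measured TCP pose, the force, the opening and the grip force at its end, in the units of the state.
- read_state(): the state, without advancing time (a new reading comes with each control period).
- read_camera(name): name is "scene" or "top" or "wrist"; returns (picture, depth): 420x560x3 uint8, red, green, blue; 420x560 float32, m along the optical axis (not along the pixel's ray), 0 where there is no reading.
- camera_params(name): a dict with "fx", "fy", "cx", "cy" (pixels), "rvec" (rotation vector, rad) and "tvec" (3), from world to camera coordinates, as OpenCV has them. Camera axes: x right, y down, z forward; pixel columns grow to the right and rows downward; lengths in m; the calibration is good to about 2 mm. A picture is of the moment at which its call begins: read the wrist's pose just before it. camera_params takes no time and is no camera call; for the wrist camera it gives the pose at the moment of the call.
- close_job(): hands the job in; it is judged then, once.
The state is a dict: "t": time; "q": joint angles; "dq": joint speeds; "joint_torque": joint torques, N m; "tool_pos": TCP position; "orientation": TCP orientation; "force": force on the tool from outside, world axes, zero at the start; "wrist_torque": the same for the moment, N m; "opening": finger opening in m; "gripper_force": force on a finger pad.
Only numpy, scipy, OpenCV 4.12 (cv2) and the standard library are available. Lean on these libraries where they do the work, as an engineer would, in place of code of your own. Each camera call takes 0.05 s, during which the arm holds its last target. There are 200 camera calls.

### The job

Pick up the orange scoop by its black grip and press the yellow spring flap of the red scrap bin open with the scoop's front lip, so that the two steel balls roll out through it into the bin (it pours best over the hinged side, the one without a rim). Keep the gripper itself off the flap. Then let the flap spring shut, and set the empty scoop down level on the bench and let go.

Things in the scene. Friction and masses are not known exactly. Their poses are not given: they have to be found in the camera images.
- scoop_grip (a point): Centre of the orange scoop's black grip: an upright fin 12 mm thick (y), 78 long (x -48 to +30), 35 tall, open at both sides; pinch it across y. x points level to the pouring lip, z up. It is 62.5 mm above the bench when the scoop stands. Scoop: 66 mm wide, 140 g, walls 35 mm high at back and sides. A blue scoop of the same shape is a bystander.
- scoop_lip (a point): Middle of the lower edge of the orange scoop's front lip (66 mm wide), at x +80.5, z -46 mm of the grip's centre, same axes. The pan's flat floor runs from x -128 to -45 mm of this point (underside 16.5 mm lower), then a ramp rises 20 degrees to the lip. Balls roll out once the lip is tipped down more than 20 degrees; 40 to 50 empties it.
- flap: Yellow flap, 108 (x) by 106 (y) mm, level in the red bin's top, 150 mm up. Origin: middle of hinge line, upper face. Shut: x from hinge to free edge (the way to pour), z up. Opens down into the bin; a spring shuts it; about 2.3 N at x 55 mm opens it 20 degrees. Steel rim 25 mm tall on the 3 other sides (x 110, y +-55). Bin: fixed, hollow, x -15 to 180, y +-85.
- ball1_center (a point): Centre of a steel ball, 18 mm in diameter, 24 g, lying in the orange scoop's pan.
- ball2_center (a point): Centre of the other steel ball, the same, lying in the orange scoop's pan.

How it is judged:
On the way:
1. the orange scoop presses the flap open by at least 7 degrees, its lip on the flap (contact force between scoop and flap above 0.2 N and angle between flap's own z axis and vertical above 0.12 rad and z of scoop_lip in the frame of flap between -0.02 and 0.02 m), for 0.1 s.
At the end, for the whole second after the job is handed in: Both steel balls lie inside the red bin, at least 50 mm below its top; the flap is shut (within 0.1 rad); the orange scoop stands level (within 0.15 rad) on the bench, its grip's centre 50 to 75 mm above it (z of each of ball1_center, ball2_center in the frame of flap below -0.05 m and x of ball1_center in the frame of flap between -0.015 and 0.18 m and x of ball2_center in the frame of flap between -0.015 and 0.18 m and y of ball1_center in the frame of flap between -0.085 and 0.085 m and y of ball2_center in the frame of flap between -0.085 and 0.085 m and angle between flap's own z axis and vertical below 0.1 rad and angle between scoop_grip's own z axis and vertical below 0.15 rad and height (world z) of scoop_grip between 0.05 and 0.075 m); the robot touches nothing.
It fails at once if the gripper or arm pushes the flap (contact force between any of the fingers, the arm and flap above 1 N).
It also fails if it takes over 61 s, if anything falls off the work surface, if the arm or the gripper's body presses on something with over 40 N, if the wrist force passes 120 N, or if a joint passes its speed limit or range.

## Working session

There is one attempt and no reset: what is moved stays moved. The work goes in short steps, Python scripts to look and compute and a tool call to move; the robot and the scene stay as the last step left them, time stands still between calls to the robot, and variables do not carry over. Pictures are saved under pics/ and viewed, at most 10 in all, crops included, and the job is handed in when it is done.

Besides the shell and the picture viewer there is one more tool, called after "Emit:" as name(argument=value, ...), one argument or row to a line, values as JSON. servo_tool: Moves the arm, as the interface text tells. Its arguments: {"type":"object","properties":{"increments":{"type":"array"},"force":{"type":"number"}},"required":["increments"]}

```bash
mkdir -p pics; cat > h.py <<'E'
import numpy as np, cv2
from plant import *
def cam(n):
    p=camera_params(n); R=cv2.Rodrigues(np.array(p['rvec'],float))[0]; t=np.array(p['tvec'],float).ravel(); return p,R,t
def shot(n):
    c=cam(n); im,d=read_camera(n); return im,d,c
def pts(d,c):
    p,R,t=c; v,u=np.mgrid[:d.shape[0],:d.shape[1]]
    P=np.stack([(u-p['cx'])/p['fx']*d,(v-p['cy'])/p['fy']*d,d],-1)
    return (P-t)@R
def save(n,im): cv2.imwrite('pics/'+n,im[...,::-1])
E
python3 - <<'E'
from h import *
a,da,ca=shot('top'); save('top1.png',a)
b,db,cb=shot('scene'); save('scene1.png',b)
np.savez('s.npz',a=a,A=pts(da,ca),b=b,B=pts(db,cb),da=da,db=db)
print(read_state())
E
```

```text
{'t': 0.1, 'q': array([ 1.24758557e+00,  1.31124208e-01,  1.48914892e+00, -7.94704043e-07,
        1.52301901e+00, -8.53776216e-02]), 'dq': array([ 0.00199744, -0.00253576, -0.0018413 , -0.00025467, -0.0009092 ,
        0.00069422]), 'joint_torque': array([ 1.18727770e-03, -5.61344433e+01, -4.93094552e+01,  7.70437298e-02,
        2.89543415e-02, -5.47292370e-05]), 'tool_pos': array([0.14125992, 0.5829282 , 0.40378084]), 'orientation': array([-3.72666550e-01, -3.11906330e+00,  2.61400294e-03]), 'force': array([-0.10607589, -0.40313383,  0.24822517]), 'wrist_torque': array([ 0.01322786, -0.0235494 , -0.05001303]), 'gripper_force': 0.0, 'opening': 0.09295799360950788}
```

View pics/top1.png

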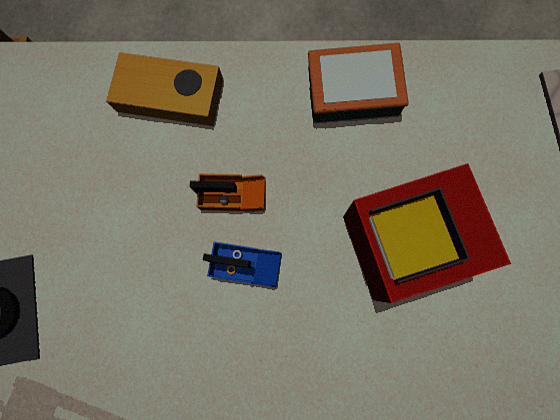

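View pics/scene1.png

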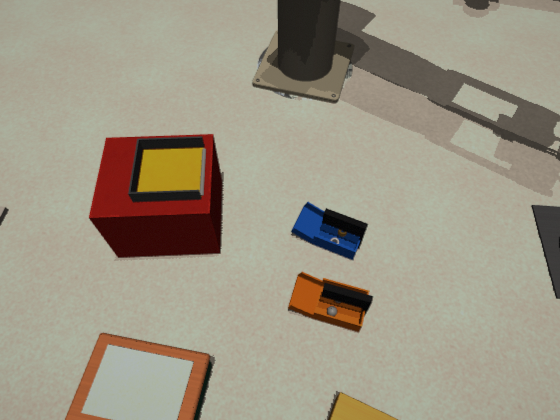

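Top view: the orange scoop is at (230,193) with its lip right at u≈265. The flap is at (415,237), and its rimless hinge side is on the left (u≈375). The scene view agrees. One ball shows at (222,201).

```bash
python3 - <<'E'
from h import *
s=np.load('s.npz')
for k,im,P,d in (('top',s['a'],s['A'],s['da']),('scene',s['b'],s['B'],s['db'])):
    h=cv2.cvtColor(im,cv2.COLOR_RGB2HSV); H,S,V=[h[...,i].astype(int) for i in range(3)]
    ok=d>0
    z=P[...,2]
    Y=(H>22)&(H<35)&(S>150)&ok&(z>.12)&(z<.17)
    q=P[Y]; r=cv2.minAreaRect((q[:,:2]*1000).astype(np.float32)); print(k,'flap',len(q),np.median(q[:,2]),r,cv2.boxPoints(r).round().tolist())
    O=((H>5)&(H<16)&(S>170)&ok&(z>-.01)&(z<.1)).astype(np.uint8)
    n,L,st,c=cv2.connectedComponentsWithStats(O)
    for i in range(1,n):
        if st[i,4]>100:
            q=P[L==i]; r=cv2.minAreaRect((q[:,:2]*1000).astype(np.float32)); print('orange',st[i],q.min(0).round(3),q.max(0).round(3),r,cv2.boxPoints(r).round().tolist())
    K=((V<75)&ok&(z>.05)&(z<.1)).astype(np.uint8)
    n,L,st,c=cv2.connectedComponentsWithStats(K)
    for i in range(1,n):
        if st[i,4]>60:
            q=P[L==i]; r=cv2.minAreaRect((q[:,:2]*1000).astype(np.float32)); print('black',st[i],q.mean(0).round(3),q[:,2].max().round(3),r)
E
```

```text
top flap 4417 0.15054505904294707 ((497.84649658203125, -111.98150634765625), (114.87236785888672, 124.84789276123047), 18.237346649169922) [[424.0, -71.0], [463.0, -189.0], [572.0, -153.0], [533.0, -35.0]]
orange [ 308   43  100   71 2340] [ 0.754 -0.142  0.024] [0.901 0.049 0.065] ((827.2781372070312, -46.30804443359375), (132.23033142089844, 182.62713623046875), 5.130184650421143) [[753.0, 39.0], [770.0, -143.0], [901.0, -131.0], [885.0, 51.0]]
orange [ 197  174   68   37 1737] [ 0.571  0.132 -0.001] [0.637 0.261 0.084] ((603.88671875, 196.52252197265625), (128.7765655517578, 65.41453552246094), 89.22469329833984) [[570.0, 133.0], [636.0, 132.0], [637.0, 260.0], [572.0, 261.0]]
black [174  70  28  26 510] [0.821 0.289 0.052] 0.055 ((822.235107421875, 289.7044677734375), (54.61992263793945, 54.45531463623047), 40.32164001464844)
black [313 104  95  10 128] [ 0.763 -0.049  0.056] 0.06 ((763.3197021484375, -51.531158447265625), (5.900920391082764, 180.38482666015625), 4.04896354675293)
black [190 181  47  11 466] [0.603 0.221 0.075] 0.084 ((604.4759521484375, 223.21324157714844), (81
[... 984 characters left out ...]
23902130127) [[755.0, 40.0], [772.0, -142.0], [898.0, -130.0], [881.0, 51.0]]
black [278  37  58  33 974] [0.055 0.014 0.075] 0.1 ((41.56913757324219, 13.541309356689453), (62.419837951660156, 136.2609100341797), 15.063467025756836)
black [ 101  159  119   87 1777] [ 0.577 -0.103  0.076] 0.1 ((549.4345703125, -86.97620391845703), (125.14409637451172, 252.41522216796875), 58.36885070800781)
black [323 209  44  28 597] [0.471 0.192 0.071] 0.083 ((467.9329528808594, 192.227783203125), (79.8465347290039, 15.295270919799805), 82.80912017822266)
black [322 283  50  26 669] [0.607 0.224 0.073] 0.083 ((604.2576904296875, 223.73651123046875), (79.49885559082031, 14.042323112487793), 89.0965576171875)
```

```bash
cat >> h.py <<'E'
from scipy.spatial.transform import Rotation as Ro
def pose(g,yaw,tilt):
    """scoop grip at g, scoop x heading yaw (rad), lip down by tilt -> TCP pos, R"""
    S=Ro.from_euler('ZY',[yaw,tilt]).as_matrix()
    R=S@np.diag([-1,1,-1.])
    return np.array(g)-.167*R[:,2],R
def rel(target,cur=None):
    if cur is None:
        s=read_state(); cur=(s['tool_pos'],Ro.from_rotvec(s['orientation']).as_matrix())
    p,R=target
    return ((cur[1].T@(p-cur[0]))*1000).round(1).tolist(), Ro.from_matrix(cur[1].T@R).as_rotvec().round(4).tolist()
E
python3 - <<'E'
from h import *
s=np.load('s.npz')
for k,im,P,d in (('top',s['a'],s['A'],s['da']),('scene',s['b'],s['B'],s['db'])):
    h=cv2.cvtColor(im,cv2.COLOR_RGB2HSV); H,S,V=[h[...,i].astype(int) for i in range(3)]
    z=P[...,2]
    q=P[((H<4)|(H>176))&(S>150)&(d>0)&(z>.145)&(z<.155)]
    r=cv2.minAreaRect((q[:,:2]*1000).astype(np.float32)); print(k,len(q),r,cv2.boxPoints(r).round().tolist())
    q=P[(d>0)&(z>.165)&(z<.182)&(P[...,0]>.38)&(P[...,0]<.65)&(P[...,1]<0)&(P[...,1]>-.3)]
    r=cv2.minAreaRect((q[:,:2]*1000).astype(np.float32)); print('rim',len(q),r,cv2.boxPoints(r).round().tolist())
print(rel(pose([.604,.2144,.2],-np.pi/2,0)),rel(pose([.604,.2144,.0635],-np.pi/2,0)))
E
```

```text
top 7029 ((513.3922119140625, -143.06214904785156), (169.1092529296875, 195.94900512695312), 18.837255477905273) [[402.0, -78.0], [465.0, -263.0], [625.0, -208.0], [562.0, -23.0]]
rim 752 ((505.70574951171875, -118.50074768066406), (116.22518920898438, 114.2887954711914), 18.981340408325195) [[432.0, -83.0], [469.0, -191.0], [579.0, -154.0], [542.0, -46.0]]
scene 4694 ((513.0088500976562, -141.86546325683594), (173.4505615234375, 195.98861694335938), 18.660581588745117) [[399.0, -77.0], [462.0, -262.0], [627.0, -207.0], [564.0, -21.0]]
rim 853 ((504.9804992675781, -117.5078353881836), (119.11856079101562, 113.90077209472656), 18.7701473236084) [[430.0, -83.0], [467.0, -191.0], [580.0, -152.0], [543.0, -44.0]]
([-536.5, -249.1, 37.1], [-0.0015, 0.001, 1.333]) ([-536.6, -248.8, 173.6], [-0.0015, 0.001, 1.333])
```

Emit:
servo_tool(
  increments=[
    {"slide": [-536.5, -249, 37], "dr": [-0.0015, 0.001, 1.333], "jaw": 0.4},
    {"slide": [-536.5, -249, 37], "dr": [-0.0015, 0.001, 1.333], "jaw": 0.4},
    {"slide": [-536.5, -249, 37], "dr": [-0.0015, 0.001, 1.333], "jaw": 0.4},
    {"slide": [-536.5, -249, 37], "dr": [-0.0015, 0.001, 1.333], "jaw": 0.4},
    {"slide": [-536.5, -249, 37], "dr": [-0.0015, 0.001, 1.333], "jaw": 0.4},
    {"slide": [-536.5, -249, 37], "dr": [-0.0015, 0.001, 1.333], "jaw": 0.4},
    {"slide": [-536.5, -249, 37], "dr": [-0.0015, 0.001, 1.333], "jaw": 0.4},
    {"slide": [-536.5, -249, 37], "dr": [-0.0015, 0.001, 1.333], "jaw": 0.4},
    {"slide": [-536.5, -249, 37], "dr": [-0.0015, 0.001, 1.333], "jaw": 0.4},
    {"slide": [-536.5, -249, 37], "dr": [-0.0015, 0.001, 1.333], "jaw": 0.4},
    {"slide": [-536.5, -249, 37], "dr": [-0.0015, 0.001, 1.333], "jaw": 0.4},
    {"slide": [-536.5, -249, 37], "dr": [-0.0015, 0.001, 1.333], "jaw": 0.4},
    {"slide": [-536.5, -249, 37], "dr": [-0.0015, 0.001, 1.333], "jaw": 0.4},
    {"slide": [-536.5, -249, 37], "dr": [-0.0015, 0.001, 1.333], "jaw": 0.4},
    {"slide": [-536.5, -249, 37], "dr": [-0.0015, 0.001, 1.333], "jaw": 0.4},
    {"slide": [-536.5, -249, 37], "dr": [-0.0015, 0.001, 1.333], "jaw": 0.4},
  ],
)

```text
t: 1.7
tool_pos: [0.6032, 0.2159, 0.3679]
orientation: [-2.219, -2.223, -0.003]
force: [0.9, -0.0, -0.8]
opening: 0.0558
gripper_force: 0.0
```

```bash
python3 - <<'E'
from h import *
w,d,c=shot('wrist'); save('w1.png',w)
s=read_state(); print(s['t'],s['q'],s['opening'],rel(pose([.604,.2144,.0645],-np.pi/2,0)))
E
```

```text
1.75 [0.26325351 0.25684142 1.41240139 0.00154434 1.4711687  0.26131885] 0.055839314312769395 ([-1.8, 0.6, 136.5], [0.0007, -0.0018, 0.0018])
```

View pics/w1.png

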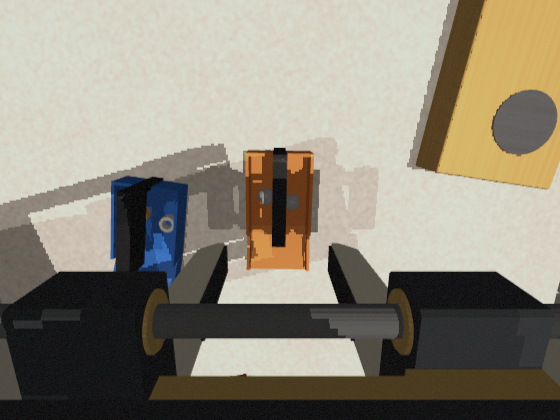

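The wrist view has the fin at (279,150–245), centred between the fingers (215 and 340). I'll descend and grip.

Emit:
servo_tool(
  increments=[
    {"slide": [-1.5, 0.5, 40], "dr": [0, 0, 0], "jaw": 0.4},
    {"slide": [-1.5, 0.5, 80], "dr": [0, 0, 0], "jaw": 0.4},
    {"slide": [-1.5, 0.5, 115], "dr": [0, 0, 0], "jaw": 0.4},
    {"slide": [-1.5, 0.5, 130], "dr": [0, 0, 0], "jaw": 0.4},
    {"slide": [-1.5, 0.5, 136], "dr": [0, 0, 0], "jaw": 0.4},
    {"slide": [-1.5, 0.5, 136], "dr": [0, 0, 0], "jaw": 0.4},
    {"slide": [-1.5, 0.5, 136], "dr": [0, 0, 0], "jaw": 1},
    {"slide": [-1.5, 0.5, 136], "dr": [0, 0, 0], "jaw": 1},
    {"slide": [-1.5, 0.5, 136], "dr": [0, 0, 0], "jaw": 1},
    {"slide": [-1.5, 0.5, 136], "dr": [0, 0, 0], "jaw": 1},
    {"slide": [-1.5, 0.5, 136], "dr": [0, 0, 0], "jaw": 1},
    {"slide": [-1.5, 0.5, 136], "dr": [0, 0, 0], "jaw": 1},
    {"slide": [-1.5, 0.5, 136], "dr": [0, 0, 0], "jaw": 1},
    {"slide": [-1.5, 0.5, 136], "dr": [0, 0, 0], "jaw": 1},
  ],
  force=50,
)

```text
t: 3.15
tool_pos: [0.6046, 0.2135, 0.2317]
orientation: [-2.221, -2.221, -0.002]
force: [-1.3, -0.3, 1.0]
opening: 0.0117
gripper_force: 50.0
```

Emit:
servo_tool(
  increments=[
    {"slide": [0, 0, -5], "dr": [0, 0, 0], "jaw": 1},
    {"slide": [0, 0, -15], "dr": [0, 0, 0], "jaw": 1},
    {"slide": [0, 0, -30], "dr": [0, 0, 0], "jaw": 1},
    {"slide": [0, 0, -50], "dr": [0, 0, 0], "jaw": 1},
    {"slide": [0, 0, -70], "dr": [0, 0, 0], "jaw": 1},
    {"slide": [0, 0, -90], "dr": [0, 0, 0], "jaw": 1},
    {"slide": [0, 0, -110], "dr": [0, 0, 0], "jaw": 1},
    {"slide": [0, 0, -130], "dr": [0, 0, 0], "jaw": 1},
    {"slide": [0, 0, -150], "dr": [0, 0, 0], "jaw": 1},
    {"slide": [0, 0, -170], "dr": [0, 0, 0], "jaw": 1},
    {"slide": [0, 0, -185], "dr": [0, 0, 0], "jaw": 1},
    {"slide": [0, 0, -195], "dr": [0, 0, 0], "jaw": 1},
    {"slide": [0, 0, -200], "dr": [0, 0, 0], "jaw": 1},
    {"slide": [0, 0, -200], "dr": [0, 0, 0], "jaw": 1},
  ],
)

```text
t: 4.55
tool_pos: [0.6046, 0.2131, 0.4323]
orientation: [-2.221, -2.221, -0.003]
force: [-0.8, -0.8, -1.1]
opening: 0.012
gripper_force: 50.0
```

```bash
python3 - <<'E'
from h import *
w,d,c=shot('wrist'); t,dt,ct=shot('top'); b,db,cb=shot('scene')
save('l1.png',np.hstack([cv2.resize(w[100:330,150:400],(370,340)),cv2.resize(b[150:380,230:480],(370,340))]))
s=read_state(); print(s['t'],s['q'],s['opening'],s['force'],s['tool_pos'])
for im,dd,cc in ((t,dt,ct),(b,db,cb)):
    P=pts(dd,cc);h=cv2.cvtColor(im,cv2.COLOR_RGB2HSV); H,S=h[...,0],h[...,1]
    q=P[(H>5)&(H<16)&(S>170)&(dd>0)&(P[...,2]>.18)&(abs(P[...,0]-.6)<.08)&(P[...,1]>.1)]
    print(len(q),q.min(0),q.max(0))
    r=cv2.minAreaRect((q[:,:2]*1000).astype(np.float32)); print(r)
    for y0 in (.13,.145,.16,.175): 
        m=q[abs(q[:,1]-y0-.004)<.005]; print(y0,np.median(m[:,2]) if len(m) else 0)
E
```

```text
4.7 [2.58565409e-01 2.32208032e-01 1.32772834e+00 1.40008693e-03
 1.58282608e+00 2.58611947e-01] 0.011809844986679583 [ 0.67459585  0.52552639 -1.64604267] [0.60435873 0.21308206 0.43035032]
2184 [0.57081134 0.13175957 0.20033596] [0.67652346 0.23568668 0.54661884]
((623.6986083984375, 183.7743377685547), (105.63312530517578, 103.96863555908203), 0.07800749689340591)
0.13 0.21877553820302387
0.145 0.21414480728846902
0.16 0.20885282814975661
0.175 0.20426872342871732
1762 [0.57024925 0.1322752  0.20030275] [0.63816461 0.25888635 0.23624348]
((604.0232543945312, 195.47222900390625), (67.80723571777344, 126.53290557861328), 0.25384241342544556)
0.13 0.2174883346103901
0.145 0.213349572689143
0.16 0.2080912964501635
0.175 0.2049731733561767
```

View pics/l1.png

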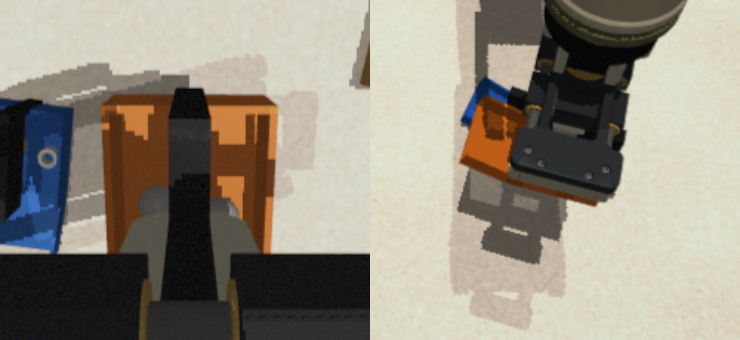

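```bash
cat >> h.py <<'E'
HINGE=np.array([.4867,-.0644,.150]); YAW=-1.2435
def lip(x,z,tilt_deg,y=0.):
    """TCP pose for scoop lip at flap-frame (x,y,z)"""
    t=np.radians(tilt_deg); B=Ro.from_euler('Z',YAW).as_matrix(); S=Ro.from_euler('ZY',[YAW,t]).as_matrix()
    L=HINGE+B@np.array([x,y,z]); 
    g=L-S@np.array([.0805,0,-.046-.002])
    return pose(g,YAW,t)
E
python3 - <<'E'
from h import *
print(read_state()['tool_pos'],rel(lip(.055,.055,0)), rel(lip(.055,.055,10)))
A=lip(.055,.055,10)
for x,z,t in ((.055,.012,15),(.055,.0,25),(.057,-.012,32),(.058,-.022,40),(.058,-.026,48)):
    p=lip(x,z,t); print(x,z,t,p[0].round(3),rel(p,A))
E
```

```text
[0.60435873 0.21308206 0.43035032] ([-253.4, -125.8, 10.3], [-0.0013, -0.0013, -0.3273]) ([-289.8, -113.5, -0.5], [0.0273, 0.1717, -0.3266])
0.055 0.012 15 [ 0.497 -0.096  0.391] ([-26.5, 0.0, 36.1], [-0.0, 0.0873, 0.0])
0.055 0.0 25 [ 0.51  -0.133  0.379] ([-67.9, 0.0, 40.7], [-0.0, 0.2618, 0.0])
0.057 -0.012 32 [ 0.52  -0.162  0.363] ([-100.0, 0.0, 51.1], [-0.0, 0.384, 0.0])
0.058 -0.022 40 [ 0.53  -0.192  0.344] ([-134.6, 0.0, 63.9], [-0.0, 0.5236, 0.0])
0.058 -0.026 48 [ 0.539 -0.22   0.328] ([-166.5, 0.0, 75.3], [-0.0, 0.6632, -0.0])
```

Emit:
servo_tool(
  increments=[
    {"slide": [-3, -1, 0], "dr": [0, 0, -0.003], "jaw": 1},
    {"slide": [-8, -4, 0], "dr": [0, 0, -0.01], "jaw": 1},
    {"slide": [-18, -9, 1], "dr": [0, 0, -0.023], "jaw": 1},
    {"slide": [-30, -15, 1], "dr": [0, 0, -0.039], "jaw": 1},
    {"slide": [-46, -23, 2], "dr": [0, 0, -0.059], "jaw": 1},
    {"slide": [-63, -31, 2], "dr": [0, 0, -0.082], "jaw": 1},
    {"slide": [-81, -40, 3], "dr": [0, 0, -0.105], "jaw": 1},
    {"slide": [-99, -49, 4], "dr": [0, 0, -0.128], "jaw": 1},
    {"slide": [-116, -58, 5], "dr": [0, 0, -0.15], "jaw": 1},
    {"slide": [-134, -67, 5], "dr": [0, 0, -0.173], "jaw": 1},
    {"slide": [-152, -75, 6], "dr": [0, 0, -0.196], "jaw": 1},
    {"slide": [-170, -84, 7], "dr": [0, 0, -0.219], "jaw": 1},
    {"slide": [-187, -93, 7], "dr": [0, 0, -0.242], "jaw": 1},
    {"slide": [-205, -102, 8], "dr": [0, 0, -0.265], "jaw": 1},
    {"slide": [-220, -109, 9], "dr": [0, 0, -0.285], "jaw": 1},
    {"slide": [-233, -116, 9], "dr": [0, 0, -0.301], "jaw": 1},
    {"slide": [-243, -121, 10], "dr": [0, 0, -0.314], "jaw": 1},
    {"slide": [-250, -124, 10], "dr": [0, 0, -0.324], "jaw": 1},
    {"slide": [-253, -126, 10], "dr": [0, 0, -0.327], "jaw": 1},
    {"slide": [-253, -126, 10], "dr": [0, 0, -0.327], "jaw": 1},
  ],
)

```text
t: 6.7
tool_pos: [0.4782, -0.0401, 0.4214]
orientation: [-1.831, -2.553, -0.003]
force: [-0.1, -0.5, -2.7]
opening: 0.0118
gripper_force: 50.0
```

```bash
python3 - <<'E'
from h import *
t,dt,ct=shot('top'); b,db,cb=shot('scene')
save('p1.png',np.hstack([cv2.resize(t[130:330,290:530],(400,333)),cv2.resize(b[90:290,60:300],(400,333))]))
s=read_state(); print(s['t'],s['q'],s['tool_pos'])
for x,z,tl in ((.055,.03,10),(.055,.014,15),(.055,.006,20),(.055,.0,25),(.056,-.010,32),(.058,-.022,40),(.058,-.026,48)):
    print(x,z,tl,rel(lip(x,z,tl)))
E
```

```text
6.8 [-0.19026784 -0.2058726   1.78591339  0.00186155  1.56112605 -0.51720282] [ 0.47857085 -0.03966789  0.42133587]
0.055 0.03 10 ([-39.1, -0.3, 15.6], [0.0013, 0.1731, -0.0003])
0.055 0.014 15 ([-59.0, -0.3, 28.7], [0.0013, 0.2604, -0.0002])
0.055 0.006 20 ([-79.0, -0.3, 35.7], [0.0013, 0.3477, -0.0001])
0.055 0.0 25 ([-99.0, -0.3, 42.3], [0.0014, 0.4349, -0.0001])
0.056 -0.01 32 ([-127.8, -0.3, 56.2], [0.0014, 0.5571, -0.0])
0.058 -0.022 40 ([-160.7, -0.3, 76.7], [0.0014, 0.6967, 0.0001])
0.058 -0.026 48 ([-190.1, -0.3, 93.4], [0.0014, 0.8364, 0.0002])
```

View pics/p1.png

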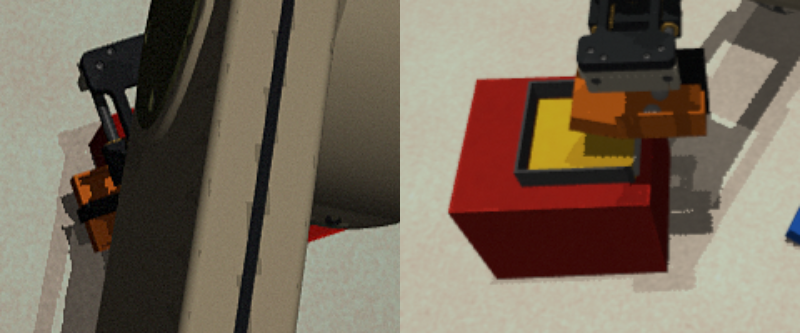

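The scene view shows the scoop's lip over the flap, at (580,115) in the crop, and the scoop laterally centred between the rims. Now I'll tilt and press.

Emit:
servo_tool(
  increments=[
    {"slide": [-10, 0, 4], "dr": [0, 0.043, 0], "jaw": 1},
    {"slide": [-20, 0, 8], "dr": [0, 0.087, 0], "jaw": 1},
    {"slide": [-39, 0, 16], "dr": [0.001, 0.173, 0], "jaw": 1},
    {"slide": [-59, 0, 29], "dr": [0.001, 0.26, 0], "jaw": 1},
    {"slide": [-79, 0, 36], "dr": [0.001, 0.348, 0], "jaw": 1},
    {"slide": [-99, 0, 42], "dr": [0.001, 0.435, 0], "jaw": 1},
    {"slide": [-128, 0, 56], "dr": [0.001, 0.557, 0], "jaw": 1},
    {"slide": [-161, 0, 77], "dr": [0.001, 0.697, 0], "jaw": 1},
    {"slide": [-176, 0, 85], "dr": [0.001, 0.767, 0], "jaw": 1},
    {"slide": [-190, 0, 93], "dr": [0.001, 0.836, 0], "jaw": 1},
    {"slide": [-190, 0, 93], "dr": [0.001, 0.836, 0], "jaw": 1},
    {"slide": [-190, 0, 93], "dr": [0.001, 0.836, 0], "jaw": 1},
    {"slide": [-190, 0, 93], "dr": [0.001, 0.836, 0], "jaw": 1},
    {"slide": [-190, 0, 93], "dr": [0.001, 0.836, 0], "jaw": 1},
    {"slide": [-190, 0, 93], "dr": [0.001, 0.836, 0], "jaw": 1},
    {"slide": [-190, 0, 93], "dr": [0.001, 0.836, 0], "jaw": 1},
  ],
)

```text
t: 8.4
tool_pos: [0.5398, -0.2191, 0.3289]
orientation: [-1.391, -1.944, -0.619]
force: [0.8, -2.1, -0.1]
opening: 0.0119
gripper_force: 50.0
```

```bash
python3 - <<'E'
from h import *
b,db,cb=shot('scene'); w,dw,cw=shot('wrist')
save('p2.png',np.hstack([cv2.resize(w,(400,300)),cv2.resize(b[90:270,60:300],(400,300))]))
s=read_state(); print(s['t'],s['q'],s['tool_pos'],s['force'],s['opening'],rel(lip(.058,-.026,48)))
E
```

```text
8.5 [-0.61864603  0.44866814  1.36707408  0.49983864  2.0059827  -0.89539735] [ 0.53971594 -0.21927203  0.3285225 ] [1.32068713 0.44988665 1.0762096 ] 0.011670482667177386 ([-0.8, -0.4, 0.4], [0.0003, 0.001, 0.001])
```

View pics/p2.png

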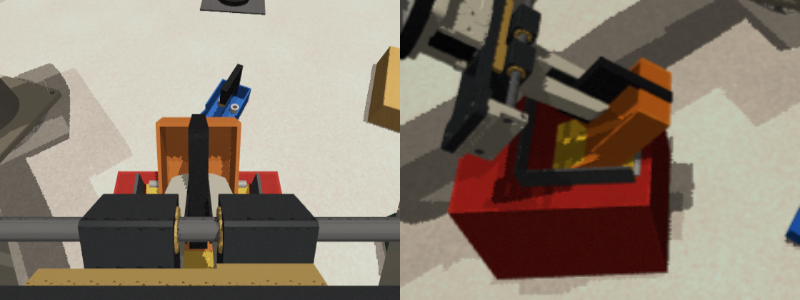

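The back of the pan is empty and the lip is on the flap. I'll check the flap's angle and look for balls.

```bash
python3 - <<'E'
from h import *
B=Ro.from_euler('Z',YAW).as_matrix()
for n in ('scene','wrist'):
    im,d,c=shot(n); P=pts(d,c); F=(P-HINGE)@B
    h=cv2.cvtColor(im,cv2.COLOR_RGB2HSV); H,S,V=[h[...,i] for i in range(3)]
    m=(H>22)&(H<35)&(S>150)&(d>0)&(F[...,0]>-.01)&(F[...,0]<.115)&(abs(F[...,1])<.056)&(F[...,2]<.02)&(F[...,2]>-.1)
    q=F[m]; print(n,len(q))
    if len(q)>30: print(np.degrees(np.arctan(np.polyfit(q[:,0],q[:,2],1))),q.min(0),q.max(0))
    g=(S<60)&(V>40)&(d>0)&(F[...,0]>-.01)&(F[...,0]<.109)&(abs(F[...,1])<.05)&(F[...,2]<.02)
    print('gray in flap region',g.sum(), F[g].mean(0) if g.sum() else '')
E
```

```text
scene 9
gray in flap region 42 [-0.0017718   0.03586504  0.00153878]
wrist 348
[-24.48481461   0.02963271] [ 0.00191769 -0.05166903 -0.03377867] [0.07389275 0.05209465 0.00025415]
gray in flap region 204 [ 0.00125815 -0.00358181  0.00179901]
```

```bash
python3 - <<'E'
from h import *
for x,z,tl in ((.055,-.005,48),(.05,.03,48),(.045,.07,48),(.02,.09,30),(0,.10,10),(0,.10,0)): print(x,z,tl,rel(lip(x,z,tl)))
A=lip(0,.10,0); print(A[0]); 
print(rel(pose([.604,.2144,.2644],-np.pi/2,0),A), rel(pose([.604,.2144,.0645],-np.pi/2,0),A))
E
```

```text
0.055 -0.005 48 ([17.1, -0.4, -11.6], [0.0002, 0.0004, 0.0008])
0.05 0.03 48 ([46.4, -0.3, -31.3], [0.0002, 0.0004, 0.0008])
0.045 0.07 48 ([79.5, -0.3, -54.3], [0.0002, 0.0004, 0.0008])
0.02 0.09 30 ([173.6, -0.2, -13.8], [0.0003, -0.3137, 0.0007])
0 0.1 10 ([247.2, -0.2, 54.1], [0.0004, -0.6628, 0.0007])
0 0.1 0 ([265.1, -0.2, 89.9], [0.0005, -0.8373, 0.0006])
[0.46082053 0.01182666 0.465     ]
([145.8, 200.7, 33.6], [0.0, 0.0, 0.3273]) ([145.8, 200.7, 233.5], [0.0, 0.0, 0.3273])
```

Emit:
servo_tool(
  increments=[
    {"slide": [17, 0, -12], "dr": [0, 0, 0], "jaw": 1},
    {"slide": [46, 0, -31], "dr": [0, 0, 0], "jaw": 1},
    {"slide": [79, 0, -54], "dr": [0, 0, 0], "jaw": 1},
    {"slide": [79, 0, -54], "dr": [0, 0, 0], "jaw": 1},
    {"slide": [110, 0, -43], "dr": [0, -0.1, 0], "jaw": 1},
    {"slide": [142, 0, -30], "dr": [0, -0.21, 0], "jaw": 1},
    {"slide": [173, 0, -14], "dr": [0, -0.314, 0], "jaw": 1},
    {"slide": [198, 0, 9], "dr": [0, -0.43, 0], "jaw": 1},
    {"slide": [222, 0, 31], "dr": [0, -0.55, 0], "jaw": 1},
    {"slide": [247, 0, 54], "dr": [0, -0.663, 0], "jaw": 1},
    {"slide": [256, 0, 72], "dr": [0, -0.75, 0], "jaw": 1},
    {"slide": [265, 0, 90], "dr": [0, -0.837, 0.001], "jaw": 1},
    {"slide": [265, 0, 90], "dr": [0, -0.837, 0.001], "jaw": 1},
    {"slide": [265, 0, 90], "dr": [0, -0.837, 0.001], "jaw": 1},
    {"slide": [265, 0, 90], "dr": [0, -0.837, 0.001], "jaw": 1},
  ],
)

```text
t: 10.1
tool_pos: [0.4612, 0.0111, 0.4648]
orientation: [-1.831, -2.551, -0.001]
force: [0.6, 0.5, -1.4]
opening: 0.0117
gripper_force: 50.0
```

```bash
python3 - <<'E'
from h import *
b,db,cb=shot('scene'); w,dw,cw=shot('wrist')
save('p3.png',np.hstack([cv2.resize(w,(400,300)),cv2.resize(b[90:270,60:300],(400,300))]))
s=read_state(); print(s['t'],s['tool_pos'],s['force'],s['opening'],rel(pose([.604,.2144,.2644],-np.pi/2,0)))
B=Ro.from_euler('Z',YAW).as_matrix()
F=(pts(db,cb)-HINGE)@B; h=cv2.cvtColor(b,cv2.COLOR_RGB2HSV)
m=(h[...,0]>22)&(h[...,0]<35)&(h[...,1]>150)&(db>0)&(abs(F[...,1])<.056)&(F[...,0]<.115)&(F[...,0]>-.01)&(F[...,2]<.02)
q=F[m]; print(len(q)); print(np.polyfit(q[:,0],q[:,2],1))
E
```

```text
10.2 [0.46133865 0.01067357 0.46461945] [-0.17052116  0.32020096 -1.50935775] 0.012150117927573688 ([147.5, 200.2, 33.3], [-0.0011, -0.0014, 0.3247])
2345
[-0.00168575 -0.00028498]
```

View pics/p3.png

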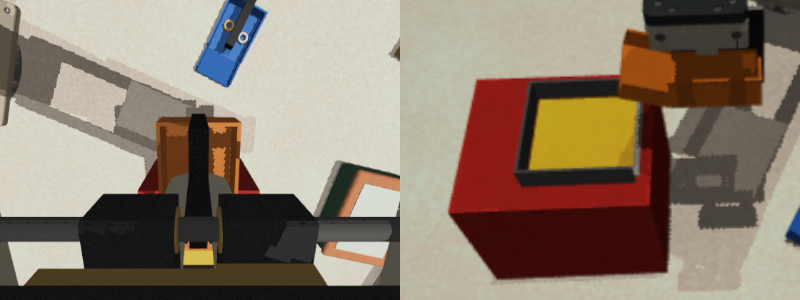

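The flap is shut (angle ≈0) with no balls on it, and the pan looks empty. I'll carry the scoop back and set it down.

Emit:
servo_tool(
  increments=[
    {"slide": [30, 40, 7], "dr": [0, 0, 0.06], "jaw": 1},
    {"slide": [60, 80, 13], "dr": [0, 0, 0.13], "jaw": 1},
    {"slide": [90, 120, 20], "dr": [0, 0, 0.2], "jaw": 1},
    {"slide": [120, 160, 27], "dr": [0, 0, 0.26], "jaw": 1},
    {"slide": [138, 187, 31], "dr": [-0.001, -0.001, 0.3], "jaw": 1},
    {"slide": [147, 200, 33], "dr": [-0.001, -0.001, 0.325], "jaw": 1},
    {"slide": [147, 200, 73], "dr": [-0.001, -0.001, 0.325], "jaw": 1},
    {"slide": [147, 200, 113], "dr": [-0.001, -0.001, 0.325], "jaw": 1},
    {"slide": [147, 200, 153], "dr": [-0.001, -0.001, 0.325], "jaw": 1},
    {"slide": [147, 200, 190], "dr": [-0.001, -0.001, 0.325], "jaw": 1},
    {"slide": [147, 200, 212], "dr": [-0.001, -0.001, 0.325], "jaw": 1},
    {"slide": [147, 200, 220], "dr": [-0.001, -0.001, 0.325], "jaw": 1},
    {"slide": [147, 200, 225], "dr": [-0.001, -0.001, 0.325], "jaw": 1},
    {"slide": [147, 200, 225], "dr": [-0.001, -0.001, 0.325], "jaw": 1},
    {"slide": [147, 200, 225], "dr": [-0.001, -0.001, 0.325], "jaw": 1},
  ],
)

```text
t: 11.7
tool_pos: [0.6042, 0.2151, 0.2415]
orientation: [2.219, 2.221, 0.004]
force: [0.1, 0.5, -1.1]
opening: 0.0116
gripper_force: 50.0
```

```bash
python3 - <<'E'
from h import *
s=read_state(); print(s['t'],s['force'],rel(pose([.604,.2144,.0645],-np.pi/2,0)))
E
```

```text
11.7 [ 0.07475521  0.47013811 -1.05337131] ([-0.7, -0.2, 10.0], [0.0033, -0.0002, 0.0012])
```

Lower the last 9.5 mm slowly, release by opening partway, and retreat upward.

Emit:
servo_tool(
  increments=[
    {"slide": [0, 0, 4], "dr": [0.003, 0, 0], "jaw": 1},
    {"slide": [0, 0, 7], "dr": [0.003, 0, 0], "jaw": 1},
    {"slide": [0, 0, 9], "dr": [0.003, 0, 0], "jaw": 1},
    {"slide": [0, 0, 9.5], "dr": [0.003, 0, 0], "jaw": 1},
    {"slide": [0, 0, 9.5], "dr": [0.003, 0, 0], "jaw": 1},
    {"slide": [0, 0, 9.5], "dr": [0.003, 0, 0], "jaw": 0.5},
    {"slide": [0, 0, 9.5], "dr": [0.003, 0, 0], "jaw": 0.5},
    {"slide": [0, 0, 9.5], "dr": [0.003, 0, 0], "jaw": 0.5},
    {"slide": [0, 0, 9.5], "dr": [0.003, 0, 0], "jaw": 0.5},
    {"slide": [0, 0, -10], "dr": [0.003, 0, 0], "jaw": 0.5},
    {"slide": [0, 0, -40], "dr": [0.003, 0, 0], "jaw": 0.5},
    {"slide": [0, 0, -80], "dr": [0.003, 0, 0], "jaw": 0.5},
    {"slide": [0, 0, -120], "dr": [0.003, 0, 0], "jaw": 0.5},
    {"slide": [0, 0, -150], "dr": [0.003, 0, 0], "jaw": 0.5},
    {"slide": [0, 0, -150], "dr": [0.003, 0, 0], "jaw": 0.5},
    {"slide": [0, 0, -150], "dr": [0.003, 0, 0], "jaw": 0.5},
  ],
)

```text
t: 13.3
tool_pos: [0.6034, 0.2153, 0.3905]
orientation: [-2.22, -2.223, 0.0]
force: [0.2, 0.5, -0.8]
opening: 0.0467
gripper_force: 0.0
```

```bash
python3 - <<'E'
from h import *
w,dw,cw=shot('wrist'); b,db,cb=shot('scene')
save('e1.png',np.hstack([cv2.resize(w[100:310,140:420],(400,300)),cv2.resize(b[110:350,60:380],(400,300))]))
P=pts(dw,cw); k=(w.max(-1)<75)&(dw>0)&(abs(P[...,0]-.604)<.02)&(abs(P[...,1]-.22)<.06)&(P[...,2]>.05)&(P[...,2]<.1)
q=P[k]; print(len(q),q.min(0),q.max(0),read_state()['t'])
E
```

```text
1096 [0.59866591 0.18528797 0.05039633] [0.60994546 0.26490167 0.08277451] 13.4
```

View pics/e1.png

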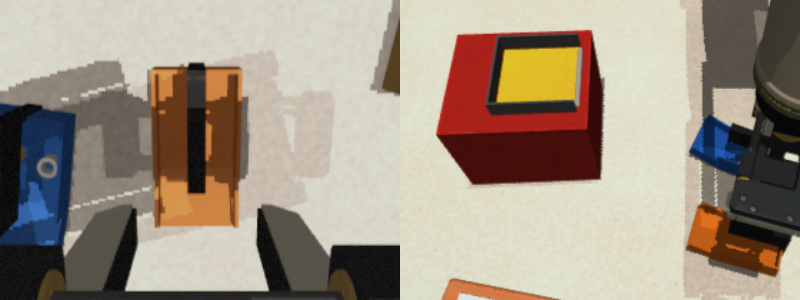

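The scoop stands level and empty at (197,145) in the left crop, the flap is shut at (540,75) in the right crop, and the gripper is clear. I'll hand the job in.

```bash
python3 -c "
from plant import *
print(close_job())"
```

```text
the job is handed in; nothing more can be done
None
```

I handed the job in at about 13.4 s: both balls left the scoop through the flap, pressed about 24° open, and none were on the flap or in the pan. I couldn't see inside the bin. The flap is shut, the scoop stands level and empty on the bench, and the gripper is clear; the hand-in returned no verdict.

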